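# Put the test weights back into their nests

## Robot

A 6-joint arm with a two-finger parallel gripper is mounted at the origin on a cart in front of the work surface, level with it; the furniture and walls round the work are solid. World frame = base frame: x ahead of the robot, y to its left, z up, the work surface at z = 0. Lengths are in m, angles in degrees, forces in N, time in s.
With the tool pointing down it reaches from about 0.375 to 0.9 m from the base axis. Payload 3.1 kg.
Tool frame: the origin (TCP) lies at the very end of the fingers, on their centre line; the grasp point (between the pads) lies 19 mm behind it; z points along the fingers, y is the line along which they close (so a half turn about z gives the same grasp; the last joint's range is limited). The gripper opens to 87 mm and grips with 3 to 60 N. Pads are 19 mm wide; open, the fingers measure 117 mm over their backs; the gripper's body (75 mm by 190 mm) begins 51 mm behind the grasp point.
Start: joints at [64.887, 30.224, 82.088, -0, 67.689, -10.227], TCP at [0.161, 0.604, 0.223] pointing down, gripper open.
Joint ranges: [-176.69, 176.69], [-43.24, 126.21], [12.49, 139.97], [-82, 262], [0, 151.66], [-163.58, 163.58]. Speed limits (degrees/s): [159.86, 159.86, 180, 180, 180, 180].

## Interface

Orientations are given as a 3x3 rotation matrix whose columns are the frame's x, y, z axes.
In Python, from rig import bot, imaging gives the robot as it stands.
- The arm moves only by the tool drive_tool, never from a script. Its argument "deltas" is text: rows parted by semicolons, each of 5 numbers parted by spaces: the finger opening in mm, from 0 to 87, then the shift along the world's x, y, z in mm, then the turn about the world's z in rad. In form: jaw dx dy dz twist; .... A call has 1 to 12 rows; each row is the pose to reach, as a shift and turn from the pose commanded when the call began; what a row does not reach only later rows make up. A row lasts 1/10 s, in which the tool goes at most 50 mm and 8.59 degrees, less where a joint would pass 70% of its speed; a pose out of reach is approached as far as the arm can. A call with a gripper value outside its range is refused whole. The fingers move at their own pace and stop on an object; the grip force is fixed at half the most. Time passes only in rows, so rows that repeat a pose let the fingers close. It gives the time, the measured TCP pose, the force, the opening and the grip force at its end, in the units of the state.
- bot.read_state(): the state, without advancing time (a new reading comes with each control period).
- imaging.capture(name): name is "scene" or "top" or "wrist"; returns the picture (384x512x3 uint8, red, green, blue); there is no depth.
- imaging.camera_model(name): a dict with "fx", "fy", "cx", "cy" (pixels), "T" (4x4, takes a point from camera to world coordinates). Camera axes: x right, y down, z forward; pixel columns grow to the right and rows downward; lengths in m; the calibration is good to about 2 mm. A picture is of the moment at which its call begins: read the wrist's pose just before it. camera_model takes no time and is no camera call; for the wrist camera it gives the pose at the moment of the call.
- bot.hand_in(): hands the job in; it is judged then, once.
The state is a dict: "time_s": time; "joint_positions": joint angles; "qvel": joint speeds; "tau": joint torques, N m; "position": TCP position; "tcp_rot": TCP orientation; "force": force on the tool from outside, world axes, zero at the start; "moment": the same for the moment, N m; "opening": opening from 0.0 (shut) to 1.0 (fully open); "grasp_force": force on a finger pad.
Only numpy, scipy, OpenCV 4.12 (cv2) and the standard library are available. Lean on these libraries where they do the work, as an engineer would, in place of code of your own. Each camera call takes 0.05 s, during which the arm holds its last target. There are 200 camera calls.

## Task

The load cell check is over and the four test weights stand in mixed order in a row in the white work rack. Put each one back into its own nest in the wooden storage rack, the largest weight into the widest nest and so on down to the smallest, standing upright and fully down on the nest's floor. Set them down gently and do not let any weight fall.

Things in the scene. Friction and masses are not known exactly. Their poses are not given: they have to be found in the camera images.
- weight_500_mid (a point): Centre, half-way up, of the largest test weight: pale brass-coloured, a plain upright cylinder with a narrower round knob on top, 38 mm in diameter, 48 mm tall with the knob; the cylindrical body goes 30 mm up from the underside (grasp it there, from above). About 500 g. Its underside is 24 mm below this point; z is the weight's own axis, up. It starts upright in one of the work rack's recesses.
- weight_200_mid (a point): Centre, half-way up, of the second largest test weight: grey steel, a plain upright cylinder with a narrower round knob on top, 31 mm in diameter, 40 mm tall with the knob; the cylindrical body goes 25 mm up from the underside (grasp it there, from above). About 200 g. Its underside is 20 mm below this point; z is the weight's own axis, up. It starts upright in one of the work rack's recesses.
- weight_100_mid (a point): Centre, half-way up, of the second smallest test weight: grey steel, a plain upright cylinder with a narrower round knob on top, 25 mm in diameter, 31 mm tall with the knob; the cylindrical body goes 20 mm up from the underside (grasp it there, from above). About 100 g. Its underside is 15.5 mm below this point; z is the weight's own axis, up. It starts upright in one of the work rack's recesses.
- weight_50_mid (a point): Centre, half-way up, of the smallest test weight: grey steel, a plain upright cylinder with a narrower round knob on top, 20 mm in diameter, 25 mm tall with the knob; the cylindrical body goes 16 mm up from the underside (grasp it there, from above). About 50 g. Its underside is 12.5 mm below this point; z is the weight's own axis, up. It starts upright in one of the work rack's recesses.
- nest_500_floor (a point): Centre of the inner floor of the nest for the largest weight (38 mm): a fixed round black cup, cork on its floor, 64 mm outside; the bore is 53 mm wide, with a flat floor, and widens to 57 mm at the rim, which is 11 mm above this point. The bore is 15 mm wider than its weight. The wider the nest, the larger its weight. z is up.
- nest_200_floor (a point): Centre of the inner floor of the nest for the second largest weight (31 mm): a fixed round black cup, cork on its floor, 57 mm outside; the bore is 46 mm wide, with a flat floor, and widens to 50 mm at the rim, which is 9 mm above this point. The bore is 15 mm wider than its weight. The wider the nest, the larger its weight. z is up.
- nest_100_floor (a point): Centre of the inner floor of the nest for the second smallest weight (25 mm): a fixed round black cup, cork on its floor, 51 mm outside; the bore is 40 mm wide, with a flat floor, and widens to 44 mm at the rim, which is 7 mm above this point. The bore is 15 mm wider than its weight. The wider the nest, the larger its weight. z is up.
- nest_50_floor (a point): Centre of the inner floor of the nest for the smallest weight (20 mm): a fixed round black cup, cork on its floor, 46 mm outside; the bore is 35 mm wide, with a flat floor, and widens to 39 mm at the rim, which is 6 mm above this point. The bore is 15 mm wider than its weight. The wider the nest, the larger its weight. z is up.
- work_rack: White plastic bar, fixed, 74 mm (its x) by 296 mm (its y), 15 mm high, with grey end caps; the origin is at its centre on the worktop. Four equal round recesses, 46 mm wide and 3 mm deep (floor 12 mm, rim 15 mm above the worktop), in a row along its y at -99, -33, +33 and +99 mm; one weight stands in each.
- store_rack: Wooden bar, fixed, 78 mm (its x) by 290 mm (its y), 14 mm high, a low brass bow handle at each end; the origin is at its centre on the worktop. It carries the four nests in a row along its y at -99, -33, +33 and +99 mm, in any order; the nest floors are 18 mm and their rims 24 to 29 mm above the worktop.

How it is judged:
By the outcome, as a careful person would: the job done as asked, in the order asked, and still so for the second after the job is handed in, with the robot touching nothing.
It also fails if it takes over 96 s, if anything falls off the work surface, if the arm or the gripper's body presses on something with over 40 N, if the wrist force passes 120 N, or if a joint passes its speed limit or range.

## Working session

There is one attempt and no reset: what is moved stays moved. The work goes in short steps, Python scripts to look and compute and a tool call to move; the robot and the scene stay as the last step left them, time stands still between calls to the robot, and variables do not carry over. Pictures are saved under pics/ and viewed, at most 14 in all, crops included, and the job is handed in when it is done.

Besides the shell and the picture viewer there is one more tool, called after "Request:" in YAML: its name, and indented under it one key for each argument. drive_tool: Moves the arm, as the interface text tells. Its arguments: {"type":"object","properties":{"deltas":{"type":"string"}},"required":["deltas"]}

```bash
mkdir -p pics
python3 - <<'E'
from rig import bot, imaging
import cv2,numpy as np
s=bot.read_state();print(s['time_s'],s['position'],np.round(s['tcp_rot'],3).tolist(),s['opening'])
for n in("scene","top"):
    cv2.imwrite(f"pics/{n}0.png",imaging.capture(n)[:,:,::-1]);m=imaging.camera_model(n);print(n,m['fx'],m['cx'],m['cy'],np.round(m['T'],3).tolist())
E
```

```text
0.0 [0.16020338 0.60336069 0.22156097] [[-0.966, 0.257, -0.001], [0.257, 0.966, -0.002], [0.0, -0.002, -1.0]] 1.002309569664408
scene 412.75792227576915 257.6404455510678 191.7735185191742 [[0.417, -0.68, 0.603, 0.039], [-0.909, -0.297, 0.293, -0.147], [-0.02, -0.67, -0.742, 0.686], [0.0, 0.0, 0.0, 1.0]]
top 472.5345009598619 249.5566146351732 185.26504792995715 [[-0.022, -0.987, 0.158, 0.398], [-1.0, 0.022, -0.007, 0.105], [0.004, -0.158, -0.987, 0.97], [0.0, 0.0, 0.0, 1.0]]
```

View pics/top0.png

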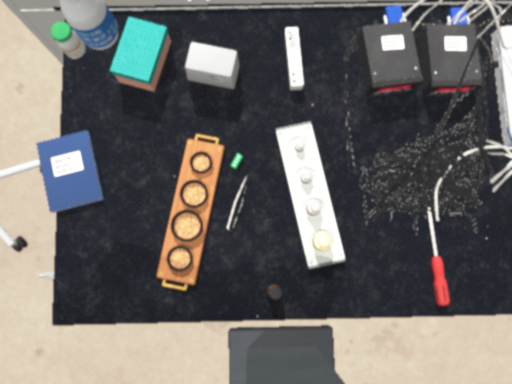

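View pics/scene0.png

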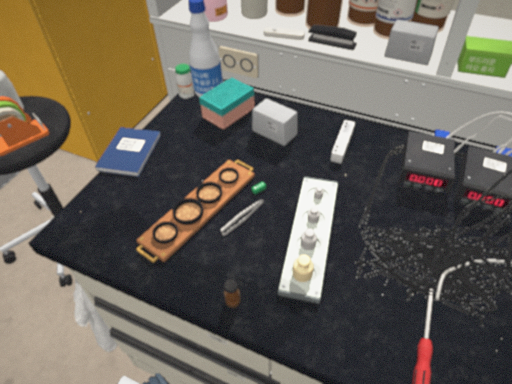

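The top view shows the white rack's weights near (298,145), (306,175), (314,206) and (322,240, brass). The nests are near (201,162), (194,194), (187,226) and (180,259). The scene view agrees with this.

```bash
cat > h.py <<'E'
import cv2,numpy as np
from rig import bot,imaging
def ray(m,px,z):
    px=np.atleast_2d(np.array(px,float)); T=m['T']
    d=np.c_[(px[:,0]-m['cx'])/m['fx'],(px[:,1]-m['cy'])/m['fy'],np.ones(len(px))]@T[:3,:3].T
    return T[:3,3]+d*((z-T[2,3])/d[:,2])[:,None]
def proj(m,P):
    q=(np.atleast_2d(P)-m['T'][:3,3])@m['T'][:3,:3]
    return np.c_[q[:,0]/q[:,2]*m['fx']+m['cx'],q[:,1]/q[:,2]*m['fy']+m['cy']]
def big(mask,inside):
    c=[x for x in cv2.findContours(mask,cv2.RETR_EXTERNAL,cv2.CHAIN_APPROX_NONE)[0] if cv2.contourArea(x)>20]
    c=[x for x in c if cv2.pointPolygonTest(cv2.convexHull(x),inside,False)>=0]
    return max(c,key=cv2.contourArea)
def rect(m,c,z):
    P=ray(m,c[:,0,:],z)[:,:2]*1000
    (ce,sz,a)=cv2.minAreaRect(P.astype(np.float32)); b=cv2.boxPoints((ce,sz,a))
    e=max((b[1]-b[0],b[2]-b[1]),key=np.linalg.norm); u=e/np.linalg.norm(e); u=u*np.sign(u[0])
    return np.array(ce),u,sz
E
python3 - <<'E'
from h import *
im=imaging.capture("top");m=imaging.camera_model("top");hsv=cv2.cvtColor(im,cv2.COLOR_RGB2HSV)
w=cv2.inRange(hsv,(0,0,150),(180,70,255)); w=cv2.morphologyEx(w,cv2.MORPH_OPEN,np.ones((3,3)))
c=big(w,(310,190));ce,u,sz=rect(m,c,.015);print("work",ce,u,sz)
W=[ce+u*k for k in(-99,-33,33,99)]
o=cv2.inRange(hsv,(3,90,60),(25,255,255));o=cv2.morphologyEx(o,cv2.MORPH_CLOSE,np.ones((9,9)))
mm=np.zeros_like(o);mm[125:300,150:230]=255
c=big(o&mm,(190,210));ce,u,sz=rect(m,c,.014);print("store",ce,u,sz)
S=[ce+u*k for k in(-99,-33,33,99)]
g=cv2.cvtColor(im,cv2.COLOR_RGB2GRAY)
hull=np.zeros_like(o);cv2.drawContours(hull,[cv2.convexHull(c)],-1,255,-1)
dark=((g<70)&(hull>0)).astype(np.uint8)
for s in S:
    p=proj(m,[s[0]/1e3,s[1]/1e3,.026])[0]
    r=np.zeros_like(o);cv2.circle(r,tuple(int(round(v)) for v in p),16,255,-1)
    n,l,st,cn=cv2.connectedComponentsWithStats(dark*(r>0).astype(np.uint8))
    i=1+np.argmax(st[1:,4]);pts=np.argwhere(l==i)[:,::-1].astype(np.float32).reshape(-1,1,2)
    (x,y),rad=cv2.minEnclosingCircle(pts);P=ray(m,[x,y],.026)[0]*1e3
    print("nest",s.round(1),p.round(1),(round(x,1),round(y,1)),P.round(1),"rad",rad, "hullD mm",2000*np.sqrt(cv2.contourArea(cv2.convexHull(pts))/np.pi)*.955/472.5)
for s in W: print("recess",s.round(1),proj(m,[s[0]/1e3,s[1]/1e3,.03])[0].round(1))
b=cv2.resize(im[115:290,150:355],None,fx=3.8,fy=3.4,interpolation=cv2.INTER_CUBIC);cv2.imwrite("pics/crop1.png",b[:,:,::-1])
E
```

```text
work [532.57946777 -23.41544342] [0.9805659 0.1961902] (294.24774169921875, 78.1241226196289)
store [503.33981323 218.62106323] [ 0.97581196 -0.21861169] (82.7761459350586, 321.4532470703125)
nest [406.7 240.3] [179.1 258. ] (169.5, 256.0) [411.  259.3  26. ] rad 5.2202534675598145 hullD mm 7.0294026487602705
nest [471.1 225.8] [186.4 225.1] (183.5, 222.0) [477.5 231.6  26. ] rad 13.82941722869873 hullD mm 33.08892577738575
nest [535.5 211.4] [193.5 193. ] (190.0, 189.0) [543.9 218.5  26. ] rad 11.401854515075684 hullD mm 24.350565069024064
nest [599.9 197. ] [200.5 161.6] (193.5, 158.0) [607.7 211.2  26. ] rad 4.717090606689453 hullD mm 7.390116207213796
recess [435.5 -42.8] [322.1 240. ]
recess [500.2 -29.9] [314.1 207.6]
recess [564.9 -16.9] [306.3 175.9]
recess [629.7  -4. ] [298.7 144.8]
```

View pics/crop1.png

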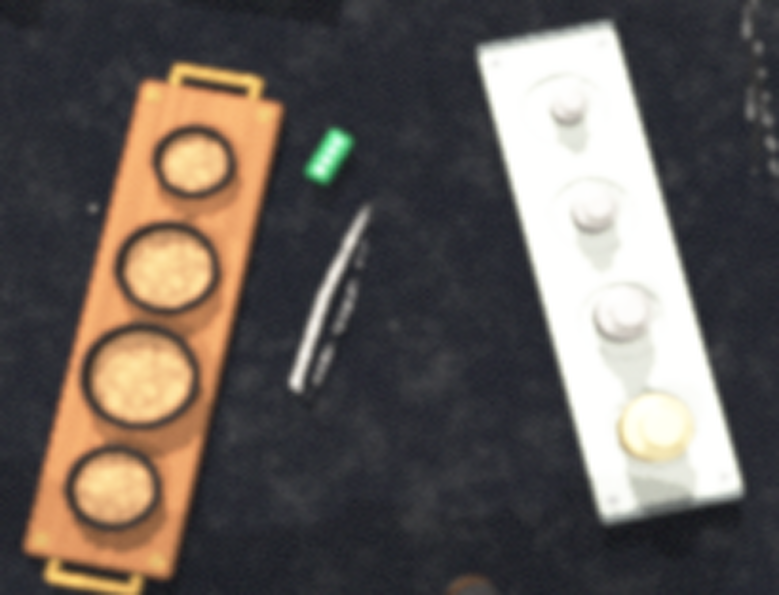

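The crop shows the order clearly. From near to far the nests are 100, 500, 200, 50, and the weights are 500 (brass), 200, 100, 50. I'll move over the work rack.

Request:
drive_tool:
  deltas: "87 25 -40 5 0.04; 87 50 -85 10 0.1; 87 75 -130 20 0.15; 87 100 -175 30 0.2; 87 125 -215 40 0.25; 87 150 -260 50 0.3; 87 175 -300 60 0.35; 87 200 -345 60 0.4; 87 225 -390 60 0.45; 87 250 -430 60 0.47; 87 275 -470 60 0.47; 87 300 -510 60 0.47"

```text
time_s: 1.35
position: [0.4611, 0.0921, 0.2826]
tcp_rot: [[-0.978, -0.208, 0.0], [-0.208, 0.978, 0.0], [-0.0, 0.0, -1.0]]
force: [0.8, 0.4, -1.0]
opening: 1.0
grasp_force: 0.0
```

Request:
drive_tool:
  deltas: "87 20 -35 0 0; 87 40 -70 0 0; 87 55 -100 0 0; 87 60 -110 0 0; 87 60 -110 0 0"

```text
time_s: 1.85
position: [0.5208, -0.0171, 0.2821]
tcp_rot: [[-0.979, -0.206, -0.001], [-0.206, 0.979, 0.0], [0.001, 0.0, -1.0]]
force: [-0.7, -1.2, -0.4]
opening: 0.999
grasp_force: 0.0
```

Run:
```python
from h import *
s=bot.read_state();print(s['time_s'],s['position'],np.round(s['tcp_rot'][:,1],3),np.abs(s['qvel']).max())
im=imaging.capture("wrist");m=imaging.camera_model("wrist");print(m['fx'],np.round(m['T'],3).tolist())
np.save("w1.npy",im);np.save("w1T.npy",m['T']);cv2.imwrite("pics/w1.png",im[:,:,::-1])
```

```text
1.85 [ 0.52084064 -0.01710845  0.28213375] [-0.206  0.979  0.   ] 2.5112412639198487
269.2372855422866 [[-0.208, 0.939, 0.275, 0.446], [0.978, 0.199, 0.06, -0.032], [0.002, 0.281, -0.96, 0.444], [0.0, 0.0, 0.0, 1.0]]
```

View pics/w1.png

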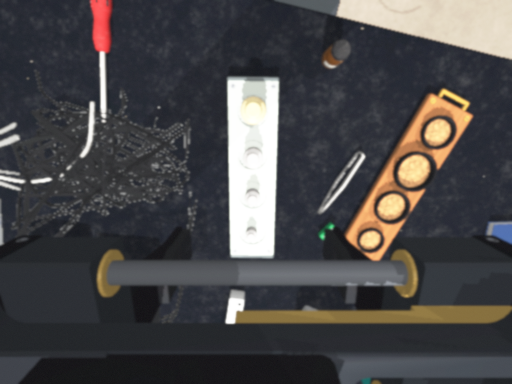

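The wrist view shows the weights at about (254,110), (253,156), (252,194) and (252,232). I'll take contrast-stretched crops of both views to locate the knob tops.

Run:
```python
from h import *
im=np.load("w1.npy");t=imaging.capture("top");np.save("t1.npy",t)
def st(a,x0,y0,x1,y1):
    c=cv2.cvtColor(a,cv2.COLOR_RGB2GRAY)[y0:y1,x0:x1].astype(float);c=np.clip((c-110)/(255-110),0,1)**2*255
    c=cv2.resize(c.astype(np.uint8),None,fx=5,fy=5,interpolation=cv2.INTER_CUBIC)
    c=cv2.cvtColor(c,cv2.COLOR_GRAY2BGR)
    for k in range(0,c.shape[0],50): cv2.putText(c,str(y0+k//5),(0,k+5),0,.4,(0,0,255)); cv2.line(c,(25,k),(33,k),(0,0,255))
    for k in range(0,c.shape[1],50): cv2.putText(c,str(x0+k//5),(k-8,10),0,.4,(0,0,255)); cv2.line(c,(k,12),(k,18),(0,0,255))
    return c
a=st(im,220,95,285,215+35-5);b=st(t,280,125,350,270)
H=max(a.shape[0],b.shape[0]);pad=lambda c:cv2.copyMakeBorder(c,0,H-c.shape[0],0,5,cv2.BORDER_CONSTANT)
o=np.hstack([pad(a),pad(b)]);o=cv2.resize(o,None,fx=.8,fy=.8,interpolation=cv2.INTER_AREA);print(o.shape);cv2.imwrite("pics/c2.png",o)
```

```text
(600, 548, 3)
```

View pics/c2.png

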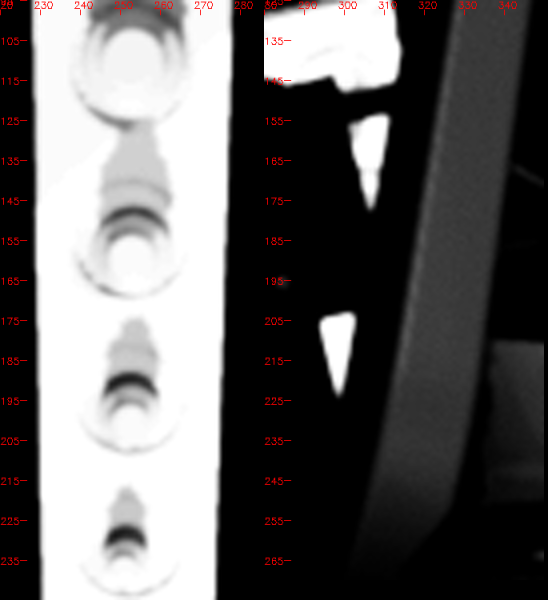

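Run:
```python
from h import *
im=np.load("w1.npy");m=imaging.camera_model("wrist");m['T']=np.load("w1T.npy");t=imaging.camera_model("top")
hsv=cv2.cvtColor(im,cv2.COLOR_RGB2HSV)
w=cv2.inRange(hsv,(0,0,150),(180,70,255));w[238:]=0;w=cv2.morphologyEx(w,cv2.MORPH_OPEN,np.ones((3,3)))
c=big(w,(252,170))[:,0]
# side edges per row -> lines -> world
L=[];R=[]
for r in range(90,235):
    x=c[c[:,1]==r][:,0]
    if len(x): L.append((x.min(),r));R.append((x.max(),r))
PL=ray(m,L,.015)[:,:2]*1e3;PR=ray(m,R,.015)[:,:2]*1e3
for P in(PL,PR):
    f=np.polyfit(P[:,0],P[:,1],1);print("edge slope",f, "y at 532",np.polyval(f,532))
print("near edge",ray(m,[(240,c[:,1].min()),(268,c[:,1].min())],.015)*1e3)
kw=[(253.2,109.5),(252.75,158.7),(252.5,198),(251.2,233.2)];kt=[(323.7,240),(315,206.2),(307.1,177.4),(299.5,145.9)]
for a,b,z in zip(kw,kt,(.06,.052,.043,.037)): print((ray(m,a,z)[0]*1e3).round(1),(ray(t,b,z)[0]*1e3).round(1))
```

```text
edge slope [   0.19666191 -164.81657085] y at 532 -60.192435761439185
edge slope [  0.20074155 -89.31807832] y at 532 17.476427478123313
near edge [[393.56333851 -68.14833728  15.        ]
 [385.02465734 -27.96638242  15.        ]]
[433.9 -39.4  60. ] [434.3 -41.2  60. ]
[500.3 -26.4  52. ] [500.5 -28.6  52. ]
[561.2 -14.2  43. ] [559.5 -16.7  43. ]
[622.2  -3.8  37. ] [625.7  -4.8  37. ]
```

```bash
cat > n.py <<'E'
from h import *
def nests(im,m,seeds,tag):
    hsv=cv2.cvtColor(im,cv2.COLOR_RGB2HSV);v=cv2.inRange(hsv,(3,60,120),(30,255,255))
    for s in seeds:
        n,l,st,c=cv2.connectedComponentsWithStats(v,connectivity=4);i=l[s[1],s[0]]
        if i==0: print(s,"none");continue
        p=np.argwhere(l==i)[:,::-1].astype(np.float32);(x,y)=(p.min(0)+p.max(0))/2
        P=ray(m,[x,y],.020)[0]*1e3;D=2*np.sqrt(len(p)/np.pi)*np.linalg.norm(P/1e3-m['T'][:3,3])/m['fx']*1e3
        print(tag,s,(x,y),P.round(1),"D",D.round(1))
E
python3 - <<'E'
from n import *
m=imaging.camera_model("wrist");m['T']=np.load("w1T.npy")
nests(np.load("w1.npy"),m,[(438,131),(414,171),(391,207),(370,239)],"w")
nests(cv2.imread("pics/top0.png")[:,:,::-1].copy(),imaging.camera_model("top"),[(180,259),(187,226),(194,194),(201,162)],"t")
E
```

```text
w (438, 131) (np.float32(437.0), np.float32(131.5)) [405.6 241.5  20. ] D 50.7
w (414, 171) (np.float32(413.5), np.float32(170.5)) [470.  228.5  20. ] D 60.4
w (391, 207) (np.float32(390.5), np.float32(206.0)) [534.  213.1  20. ] D 50.3
w (370, 239) (np.float32(369.5), np.float32(239.0)) [598.1 198.3  20. ] D 37.9
t (180, 259) (np.float32(179.5), np.float32(258.0)) [406.7 240.4  20. ] D 43.0
t (187, 226) (np.float32(187.0), np.float32(226.0)) [469.8 225.4  20. ] D 55.1
t (194, 194) (np.float32(193.5), np.float32(194.0)) [534.4 212.2  20. ] D 47.9
t (201, 162) (np.float32(200.5), np.float32(162.5)) [599.3 197.6  20. ] D 36.6
```

Request:
drive_tool:
  deltas: "70 -40 -11 -20 -0.01; 70 -80 -22 -50 -0.01; 70 -87 -24 -90 -0.01; 70 -87 -24 -130 -0.01; 70 -87 -24 -170 -0.01; 70 -87 -24 -200 -0.01; 70 -87 -24 -225 -0.01; 70 -87 -24 -240 -0.01; 70 -87 -24 -250 -0.01; 70 -87 -24 -257 -0.01; 70 -87 -24 -257 -0.01; 70 -87 -24 -257 -0.01"

```text
time_s: 3.15
position: [0.4338, -0.0398, 0.0261]
tcp_rot: [[-0.98, -0.199, 0.001], [-0.199, 0.98, -0.0], [-0.001, -0.001, -1.0]]
force: [0.1, 0.7, 0.1]
opening: 0.802
grasp_force: 0.0
```

Request:
drive_tool:
  deltas: "45 0 0 0 0; 42 0 0 0 0; 38 0 0 0 0; 34 0 0 0 0; 30 0 0 0 0; 30 0 0 0 0; 30 0 0 0 0; 30 0 0 0 0"

```text
time_s: 3.95
position: [0.434, -0.0404, 0.0257]
tcp_rot: [[-0.98, -0.199, 0.001], [-0.199, 0.98, -0.001], [-0.001, -0.001, -1.0]]
force: [0.7, -3.1, 3.5]
opening: 0.42
grasp_force: 30.0
```

Request:
drive_tool:
  deltas: "30 0 0 4 0; 30 0 0 12 0; 30 0 0 25 0; 30 0 0 40 0; 30 0 0 52 0; 30 0 0 60 0; 30 2 12 64 -0.03; 30 5 35 65 -0.08; 30 9 65 65 -0.14; 30 13 95 65 -0.2; 30 17 125 65 -0.26; 30 21 155 65 -0.32"

```text
time_s: 5.15
position: [0.4536, 0.1163, 0.0904]
tcp_rot: [[-0.993, 0.122, -0.002], [0.122, 0.993, 0.0], [0.002, -0.0, -1.0]]
force: [1.2, 0.1, -5.2]
opening: 0.42
grasp_force: 30.0
```

Request:
drive_tool:
  deltas: "30 5 30 0 -0.05; 30 9 60 0 -0.1; 30 12 85 0 -0.11; 30 14 102 0 -0.11; 30 15 112 0 -0.11; 30 15 112 0 -0.11; 30 15 112 0 -0.11"

```text
time_s: 5.85
position: [0.4687, 0.2265, 0.0902]
tcp_rot: [[-0.974, 0.227, -0.002], [0.227, 0.974, -0.001], [0.001, -0.001, -1.0]]
force: [-0.2, 0.0, -5.7]
opening: 0.418
grasp_force: 30.0
```

Run:
```python
from n import *
s=bot.read_state();print(s['time_s'],s['position'],s['opening'],s['grasp_force'])
im=imaging.capture("wrist");m=imaging.camera_model("wrist")
print(proj(m,[[.406,.241,.02],[.470,.227,.02],[.534,.2125,.02]]))
cv2.imwrite("pics/w2.png",im[:,:,::-1])
```

```text
5.85 [0.46867467 0.22645016 0.09024461] 0.4182811309610398 29.97622237699943
[[257.15550333 133.62508706]
 [258.1979091  207.80603097]
 [258.59487728 271.68162781]]
```

View pics/w2.png

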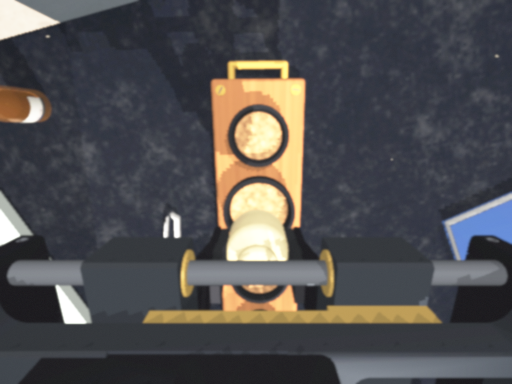

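The held weight is upright over its nest, and the 100 nest at (259,136) matches the prediction. I'll lower it now.

Request:
drive_tool:
  deltas: "30 1 0 -12 0; 30 1 0 -25 0; 30 1 0 -36 0; 30 1 0 -44 0; 30 1 0 -50 0; 30 1 0 -53 0; 30 1 0 -55 0; 30 1 0 -56 0; 30 1 0 -57 0; 30 1 0 -57.5 0; 30 1 0 -57.5 0; 30 1 0 -57.5 0"

```text
time_s: 7.1
position: [0.4706, 0.2271, 0.0332]
tcp_rot: [[-0.974, 0.228, 0.0], [0.228, 0.974, 0.0], [-0.0, 0.0, -1.0]]
force: [0.1, -0.9, -4.5]
opening: 0.421
grasp_force: 30.0
```

Request:
drive_tool:
  deltas: "30 0 0 -0.4 0; 30 0 0 -0.8 0; 30 0 0 -0.8 0; 30 0 0 -0.8 0"

```text
time_s: 7.5
position: [0.4705, 0.227, 0.0322]
tcp_rot: [[-0.974, 0.228, -0.0], [0.228, 0.974, -0.0], [0.0, -0.0, -1.0]]
force: [0.5, 0.1, -4.5]
opening: 0.425
grasp_force: 30.0
```

Request:
drive_tool:
  deltas: "30 0 0 -0.3 0; 30 0 0 -0.6 0; 30 0 0 -0.6 0; 30 0 0 -0.6 0"

```text
time_s: 7.9
position: [0.4705, 0.227, 0.0318]
tcp_rot: [[-0.974, 0.228, 0.0], [0.228, 0.974, 0.0], [-0.0, 0.0, -1.0]]
force: [-0.3, -0.7, -1.6]
opening: 0.424
grasp_force: 30.0
```

Contact: the wrist now carries less of the weight. I'll release gently and rise.

Request:
drive_tool:
  deltas: "30 0 0 -0.3 0; 37 0 0 -0.3 0; 39 0 0 -0.3 0; 41 0 0 -0.3 0; 44 0 0 -0.3 0; 50 0 0 -0.3 0; 56 0 0 -0.3 0; 62 0 0 0 0; 66 0 0 5 0; 66 0 0 20 0; 66 0 0 45 0; 66 0 0 70 0"

```text
time_s: 9.1
position: [0.4701, 0.2269, 0.1024]
tcp_rot: [[-0.974, 0.228, -0.001], [0.228, 0.974, -0.0], [0.001, -0.001, -1.0]]
force: [-0.1, 0.1, -0.1]
opening: 0.758
grasp_force: 0.0
```

Run:
```python
from n import *
s=bot.read_state();print(s['time_s'],s['position'],s['opening'],s['grasp_force'],s['force'])
m=imaging.camera_model("top");im=imaging.capture("top");cv2.imwrite("pics/t2.png",im[:,:,::-1])
```

```text
9.1 [0.47011199 0.22688274 0.10235449] 0.7580526730783584 0.0 [-0.05115649  0.07345786 -0.14987954]
```

Request:
drive_tool:
  deltas: "60 3 -25 5 0.05; 60 7 -65 5 0.12; 60 12 -110 5 0.2; 60 17 -155 5 0.28; 60 22 -195 5 0.35; 60 27 -230 0 0.42; 60 30 -250 -15 0.43; 60 30 -254 -35 0.43; 60 30 -254 -55 0.43; 60 30 -254 -70 0.43; 60 30 -254 -79 0.43; 60 30 -254 -79 0.43"

```text
time_s: 10.35
position: [0.4998, -0.0268, 0.0217]
tcp_rot: [[-0.98, -0.199, -0.002], [-0.199, 0.98, 0.001], [0.002, 0.001, -1.0]]
force: [-0.6, 0.2, 0.2]
opening: 0.688
grasp_force: 0.0
```

Request:
drive_tool:
  deltas: "60 0 0 0 0; 38 0 0 0 0; 35 0 0 0 0; 32 0 0 0 0; 28 0 0 0 0; 24 0 0 0 0; 24 0 0 0 0; 24 0 0 0 0; 24 0 0 0 0"

```text
time_s: 11.25
position: [0.5008, -0.0271, 0.0229]
tcp_rot: [[-0.98, -0.199, 0.001], [-0.199, 0.98, -0.0], [-0.001, -0.0, -1.0]]
force: [-0.3, -1.0, 3.9]
opening: 0.343
grasp_force: 30.0
```

Request:
drive_tool:
  deltas: "24 0 0 4 0; 24 0 0 12 0; 24 0 0 25 0; 24 0 0 40 0; 24 0 0 55 0; 24 0 0 67 0; 24 2 12 73 -0.03; 24 5 35 75 -0.08; 24 9 65 75 -0.14; 24 13 95 75 -0.2; 24 17 125 75 -0.26; 24 21 155 75 -0.32"

```text
time_s: 12.45
position: [0.5211, 0.1292, 0.0978]
tcp_rot: [[-0.993, 0.122, -0.001], [0.122, 0.993, -0.0], [0.001, -0.0, -1.0]]
force: [0.2, -0.8, -2.0]
opening: 0.341
grasp_force: 30.0
```

Request:
drive_tool:
  deltas: "24 5 30 0 -0.05; 24 9 55 0 -0.1; 24 11 73 0 -0.11; 24 12 82 0 -0.11; 24 12.5 85 -10 -0.11; 24 12.5 85 -25 -0.11; 24 12.5 85 -40 -0.11; 24 12.5 85 -52 -0.11; 24 12.5 85 -60 -0.11; 24 12.5 85 -64 -0.11; 24 12.5 85 -66 -0.11; 24 12.5 85 -66 -0.11"

```text
time_s: 13.65
position: [0.5342, 0.2129, 0.0317]
tcp_rot: [[-0.974, 0.228, 0.0], [0.228, 0.974, 0.0], [-0.0, 0.0, -1.0]]
force: [-0.5, -0.5, -2.7]
opening: 0.342
grasp_force: 30.0
```

Request:
drive_tool:
  deltas: "24 0 0 -0.7 0; 24 0 0 -1.4 0; 24 0 0 -1.8 0; 24 0 0 -1.8 0; 24 0 0 -1.8 0"

```text
time_s: 14.15
position: [0.534, 0.2131, 0.0299]
tcp_rot: [[-0.974, 0.228, 0.0], [0.228, 0.974, 0.0], [-0.0, 0.0, -1.0]]
force: [0.6, 0.4, -1.7]
opening: 0.343
grasp_force: 30.0
```

Request:
drive_tool:
  deltas: "24 0 0 -0.3 0; 24 0 0 -0.6 0; 24 0 0 -0.6 0; 24 0 0 -0.6 0"

```text
time_s: 14.55
position: [0.534, 0.213, 0.0292]
tcp_rot: [[-0.974, 0.228, -0.0], [0.228, 0.974, -0.0], [0.0, -0.0, -1.0]]
force: [0.6, -0.3, -1.6]
opening: 0.339
grasp_force: 30.0
```

Request:
drive_tool:
  deltas: "24 0 0 -0.3 0; 24 0 0 -0.5 0; 24 0 0 -0.5 0; 24 0 0 -0.5 0"

```text
time_s: 14.95
position: [0.534, 0.213, 0.029]
tcp_rot: [[-0.974, 0.228, 0.0], [0.228, 0.974, -0.0], [-0.0, 0.0, -1.0]]
force: [-1.4, 0.0, -0.0]
opening: 0.336
grasp_force: 30.0
```

Contact. I'll release it.

Request:
drive_tool:
  deltas: "24 0 0 -0.2 0; 29 0 0 -0.2 0; 31 0 0 -0.2 0; 33 0 0 -0.2 0; 36 0 0 -0.2 0; 42 0 0 -0.2 0; 50 0 0 -0.2 0; 56 0 0 0 0; 60 0 0 5 0; 60 0 0 20 0; 60 0 0 45 0; 60 0 0 72 0"

```text
time_s: 16.15
position: [0.5337, 0.213, 0.1021]
tcp_rot: [[-0.974, 0.228, -0.001], [0.228, 0.974, -0.0], [0.001, -0.0, -1.0]]
force: [0.9, 0.0, -0.1]
opening: 0.687
grasp_force: 0.0
```

Run:
```python
from n import *
s=bot.read_state();print(s['time_s'],s['position'],s['opening'],s['force'])
im=imaging.capture("wrist");cv2.imwrite("pics/w3.png",im[:,:,::-1])
```

```text
16.15 [0.53373656 0.21295223 0.10209062] 0.6872676459043805 [ 0.92698327  0.04791334 -0.08200715]
```

View pics/w3.png

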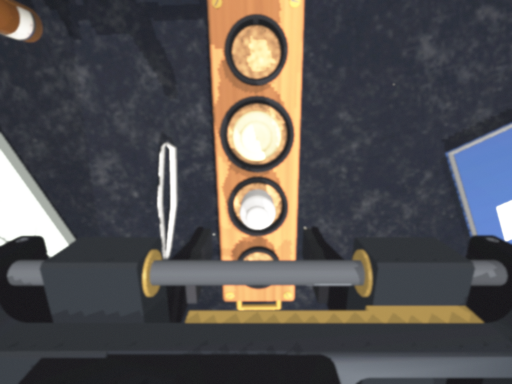

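The view shows the 500 centred in its nest at (257,133) and the 200 in its own at (258,208), both upright. Next is the 100.

Request:
drive_tool:
  deltas: "55 3 -25 5 0.05; 55 7 -65 5 0.12; 55 11 -105 5 0.2; 55 16 -145 5 0.28; 55 20 -180 5 0.35; 55 24 -208 0 0.42; 55 26 -225 -15 0.43; 55 26.5 -228.5 -35 0.43; 55 26.5 -228.5 -55 0.43; 55 26.5 -228.5 -72 0.43; 55 26.5 -228.5 -80.5 0.43; 55 26.5 -228.5 -80.5 0.43"

```text
time_s: 17.4
position: [0.5601, -0.0154, 0.02]
tcp_rot: [[-0.98, -0.199, -0.001], [-0.199, 0.98, 0.0], [0.001, 0.001, -1.0]]
force: [0.5, -0.1, 0.7]
opening: 0.633
grasp_force: 0.0
```

Request:
drive_tool:
  deltas: "55 0 0 0 0; 32 0 0 0 0; 29 0 0 0 0; 26 0 0 0 0; 22 0 0 0 0; 18 0 0 0 0; 18 0 0 0 0; 18 0 0 0 0; 18 0 0 0 0"

```text
time_s: 18.3
position: [0.5607, -0.0155, 0.0204]
tcp_rot: [[-0.98, -0.199, 0.0], [-0.199, 0.98, -0.0], [-0.0, -0.0, -1.0]]
force: [0.5, -0.3, 2.3]
opening: 0.263
grasp_force: 30.0
```

Request:
drive_tool:
  deltas: "24 0 0 0 0; 26 0 0 0 0; 30 0 0 0 0; 32 0 0 0.6 0; 32 0 0 1.2 0; 32 0 0 1.2 0; 26 0 0 1.2 0; 22 0 0 1.2 0; 18 0 0 1.2 0; 18 0 0 1.2 0; 18 0 0 1.2 0; 18 0 0 1.2 0"

```text
time_s: 19.5
position: [0.5605, -0.0155, 0.0214]
tcp_rot: [[-0.98, -0.199, -0.0], [-0.199, 0.98, 0.0], [0.0, 0.0, -1.0]]
force: [-0.0, -0.5, 0.7]
opening: 0.271
grasp_force: 30.0
```

Request:
drive_tool:
  deltas: "18 0 0 4 0; 18 0 0 12 0; 18 0 0 25 0; 18 0 0 40 0; 18 0 0 55 0; 18 0 0 67 0; 18 -4 8 76 -0.03; 18 -12 28 80 -0.08; 18 -22 54 80 -0.14; 18 -33 80 80 -0.2; 18 -44 106 80 -0.26; 18 -54 132 80 -0.32"

```text
time_s: 20.7
position: [0.506, 0.1174, 0.1023]
tcp_rot: [[-0.992, 0.122, 0.001], [0.122, 0.992, 0.0], [-0.001, 0.0, -1.0]]
force: [0.5, -0.6, -1.0]
opening: 0.269
grasp_force: 30.0
```

Request:
drive_tool:
  deltas: "18 -22 27 0 -0.05; 18 -44 54 0 -0.1; 18 -66 82 0 -0.11; 18 -84 104 0 -0.11; 18 -95 118 0 -0.11; 18 -100 123.5 -5 -0.11; 18 -100 123.5 -20 -0.11; 18 -100 123.5 -38 -0.11; 18 -100 123.5 -52 -0.11; 18 -100 123.5 -62 -0.11; 18 -100 123.5 -68 -0.11; 18 -100 123.5 -71 -0.11"

```text
time_s: 21.9
position: [0.4068, 0.2398, 0.03]
tcp_rot: [[-0.974, 0.228, -0.0], [0.228, 0.974, -0.0], [0.0, -0.0, -1.0]]
force: [0.6, -0.1, -1.3]
opening: 0.267
grasp_force: 30.0
```

Request:
drive_tool:
  deltas: "18 0 0 0 0; 18 0 0 -1 0; 18 0 0 -2 0; 18 0 0 -2 0; 18 0 0 -2 0"

```text
time_s: 22.4
position: [0.4066, 0.2401, 0.0287]
tcp_rot: [[-0.974, 0.228, 0.0], [0.228, 0.974, 0.0], [-0.0, 0.0, -1.0]]
force: [0.6, 0.1, -1.3]
opening: 0.264
grasp_force: 30.0
```

Run:
```python
from n import *
s=bot.read_state();print(s['time_s'],s['position'],s['opening'],s['force'])
im=imaging.capture("wrist");cv2.imwrite("pics/w4.png",im[:,:,::-1])
```

```text
22.4 [0.40663135 0.24008813 0.02865051] 0.2642233700419171 [ 0.56745394  0.13973564 -1.31322995]
```

View pics/w4.png

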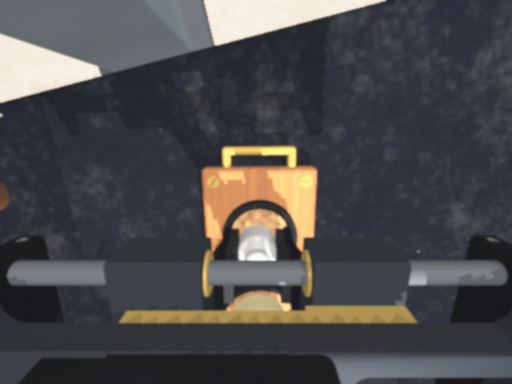

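The 100 is upright inside its nest ring at about (258,245). I'll lower it the last millimetre.

Request:
drive_tool:
  deltas: "18 0 0 -0.4 0; 18 0 0 -0.8 0; 18 0 0 -1 0; 18 0 0 -1 0; 18 0 0 -1 0"

```text
time_s: 22.95
position: [0.4065, 0.24, 0.0274]
tcp_rot: [[-0.974, 0.228, -0.0], [0.228, 0.974, -0.0], [0.0, -0.0, -1.0]]
force: [0.3, -0.3, -0.7]
opening: 0.267
grasp_force: 30.0
```

Request:
drive_tool:
  deltas: "18 0 0 -0.2 0; 18 0 0 -0.4 0; 18 0 0 -0.4 0; 18 0 0 -0.4 0"

```text
time_s: 23.35
position: [0.4065, 0.24, 0.0274]
tcp_rot: [[-0.974, 0.228, 0.0], [0.228, 0.974, 0.0], [-0.0, 0.0, -1.0]]
force: [-1.1, -0.1, 5.8]
opening: 0.268
grasp_force: 30.0
```

Clear contact at +5.8 N. I'll release it.

Request:
drive_tool:
  deltas: "18 0 0 0.2 0; 23 0 0 0.2 0; 25 0 0 0.2 0; 27 0 0 0.2 0; 30 0 0 0.2 0; 36 0 0 0.2 0; 44 0 0 0.2 0; 52 0 0 0.5 0; 55 0 0 6 0; 55 0 0 25 0; 55 0 0 50 0; 55 0 0 75 0"

```text
time_s: 24.55
position: [0.4061, 0.2399, 0.1029]
tcp_rot: [[-0.974, 0.228, -0.001], [0.228, 0.974, -0.0], [0.001, -0.0, -1.0]]
force: [0.6, -0.1, -0.1]
opening: 0.626
grasp_force: 0.0
```

Request:
drive_tool:
  deltas: "50 10 -10 10 0.04; 50 38 -34 20 0.1; 50 70 -62 30 0.17; 50 102 -90 40 0.24; 50 134 -118 50 0.3; 50 166 -147 60 0.36; 50 198 -175 60 0.42; 50 228 -202 60 0.43; 50 252 -222 60 0.43; 50 264 -234 60 0.43; 50 264 -234 60 0.43; 50 264 -234 60 0.43"

```text
time_s: 25.75
position: [0.6694, 0.0064, 0.1618]
tcp_rot: [[-0.98, -0.198, -0.002], [-0.198, 0.98, 0.001], [0.002, 0.001, -1.0]]
force: [0.2, 0.7, -0.2]
opening: 0.576
grasp_force: 0.0
```

Run:
```python
from h import *
s=bot.read_state();print(s['time_s'],s['position'],np.abs(s['qvel']).max())
im=imaging.capture("wrist");m=imaging.camera_model("wrist");np.save("w5.npy",im);np.save("w5T.npy",m['T'])
p=proj(m,[[.624,-.0043,.037],[.624,-.0043,.012]]);print(p)
x,y=p[0].astype(int);x0,y0=x-50,max(0,y-50)
g=cv2.cvtColor(im,cv2.COLOR_RGB2GRAY)[y0:y+50,x0:x+50].astype(float);g=(np.clip((g-60)/195,0,1)**1.5*255).astype(np.uint8)
g=cv2.resize(g,None,fx=6,fy=6,interpolation=cv2.INTER_CUBIC);print(x0,y0,g.shape)
cv2.imwrite("pics/c5.png",g)
```

```text
25.75 [0.6694297  0.00635399 0.16177516] 1.297760913936965
[[255.43567825 148.9400778 ]
 [255.52154784 146.65340008]]
205 98 (600, 600)
```

View pics/c5.png

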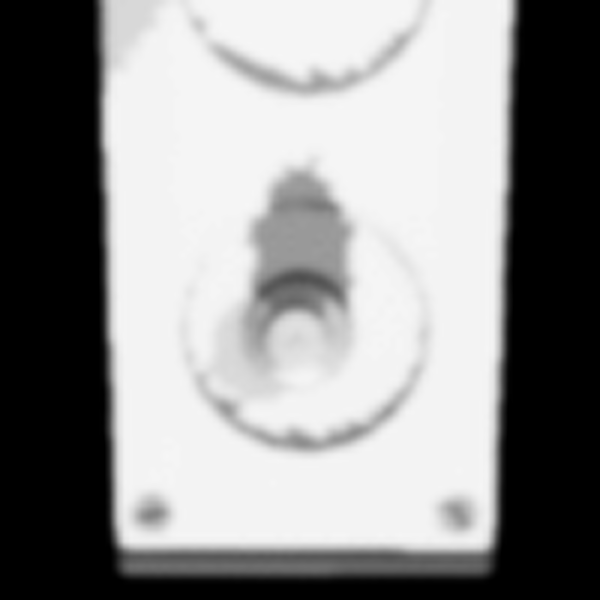

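Run:
```python
from h import *
m=imaging.camera_model("wrist");m['T']=np.load("w5T.npy")
print(ray(m,[254.5,154.7],.037)*1e3,"body",ray(m,[254.6,154.8],.028)*1e3,"recess",ray(m,[256,153],.015)*1e3)
```

```text
[[630.10723123  -4.07795483  37.        ]] body [[631.30153108  -3.79335949  28.        ]] recess [[630.59305598  -2.40226977  15.        ]]
```

The crop shows the knob at (254.5,154.7), which puts the 50 at (630,-4). It is centred in its recess.

Request:
drive_tool:
  deltas: "50 -15 -4 -10 0; 50 -32 -8 -30 0; 50 -39 -10 -60 0; 50 -39.5 -10 -90 0; 50 -39.5 -10 -112 0; 50 -39.5 -10 -128 0; 50 -39.5 -10 -137 0; 50 -39.5 -10 -141 0; 50 -39.5 -10 -141 0; 30 -39.5 -10 -141 0; 26 -39.5 -10 -141 0; 26 -39.5 -10 -141 0"

```text
time_s: 27.0
position: [0.6316, -0.0041, 0.0219]
tcp_rot: [[-0.98, -0.199, 0.001], [-0.199, 0.98, -0.0], [-0.001, -0.001, -1.0]]
force: [0.9, -0.1, 0.5]
opening: 0.385
grasp_force: 0.0
```

Request:
drive_tool:
  deltas: "24 0 0 0 0; 21 0 0 0 0; 18 0 0 0 0; 14 0 0 0 0; 14 0 0 0 0; 14 0 0 0 0; 14 0 0 0 0"

```text
time_s: 27.7
position: [0.631, -0.004, 0.0211]
tcp_rot: [[-0.98, -0.199, 0.0], [-0.199, 0.98, -0.0], [-0.0, -0.0, -1.0]]
force: [0.1, -1.4, 0.6]
opening: 0.208
grasp_force: 30.0
```

Request:
drive_tool:
  deltas: "14 0 0 4 0; 14 0 0 12 0; 14 0 0 25 0; 14 0 0 40 0; 14 0 0 55 0; 14 0 0 65 0; 14 -2 10 70 -0.03; 14 -5 30 70 -0.08; 14 -9 56 70 -0.14; 14 -13 82 70 -0.2; 14 -17 110 70 -0.26; 14 -22 138 70 -0.32"

```text
time_s: 28.9
position: [0.6091, 0.135, 0.092]
tcp_rot: [[-0.992, 0.122, 0.001], [0.122, 0.992, 0.0], [-0.001, 0.0, -1.0]]
force: [-0.5, 0.3, -0.0]
opening: 0.203
grasp_force: 30.0
```

Request:
drive_tool:
  deltas: "14 -4 25 0 -0.05; 14 -8 48 0 -0.1; 14 -10 60 0 -0.11; 14 -10 64 -6 -0.11; 14 -10 64 -20 -0.11; 14 -10 64 -34 -0.11; 14 -10 64 -46 -0.11; 14 -10 64 -55 -0.11; 14 -10 64 -60 -0.11; 14 -10 64 -61 -0.11; 14 -10 64 -61 -0.11; 14 -10 64 -61 -0.11"

```text
time_s: 30.1
position: [0.5995, 0.1981, 0.0306]
tcp_rot: [[-0.974, 0.228, 0.001], [0.228, 0.974, 0.0], [-0.001, 0.0, -1.0]]
force: [0.1, 0.3, -0.2]
opening: 0.206
grasp_force: 30.0
```

Run:
```python
from n import *
s=bot.read_state();print(s['time_s'],s['position'],s['opening'],s['force'])
im=imaging.capture("wrist");cv2.imwrite("pics/w6.png",im[:,:,::-1])
```

```text
30.1 [0.59950786 0.19805357 0.03056479] 0.20556304101210057 [ 0.12655651  0.32298572 -0.22985668]
```

View pics/w6.png

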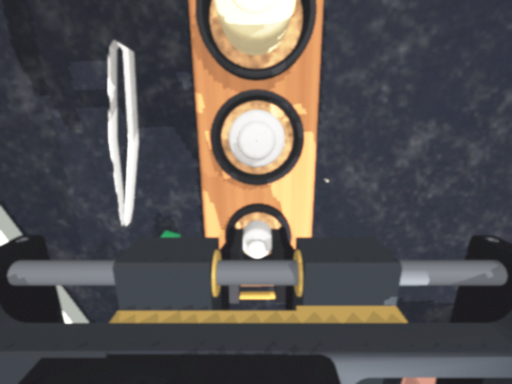

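The 50 is upright in its nest at (257,240), and the 200 stands centred at (257,138). I'll lower it to contact.

Request:
drive_tool:
  deltas: "14 0 0 -0.8 0; 14 0 0 -1.6 0; 14 0 0 -2.2 0; 14 0 0 -2.6 0; 14 0 0 -2.6 0; 14 0 0 -2.6 0"

```text
time_s: 30.75
position: [0.599, 0.198, 0.0274]
tcp_rot: [[-0.974, 0.228, -0.0], [0.228, 0.974, -0.0], [0.0, -0.0, -1.0]]
force: [0.1, -0.0, 0.3]
opening: 0.203
grasp_force: 30.0
```

Request:
drive_tool:
  deltas: "14 0 0 -0.2 0; 14 0 0 -0.5 0; 14 0 0 -0.5 0; 14 0 0 -0.5 0"

```text
time_s: 31.15
position: [0.5991, 0.198, 0.0271]
tcp_rot: [[-0.974, 0.228, 0.0], [0.228, 0.974, 0.0], [-0.0, 0.0, -1.0]]
force: [-0.4, -0.2, 0.4]
opening: 0.203
grasp_force: 30.0
```

Request:
drive_tool:
  deltas: "14 0 0 -0.2 0; 14 0 0 -0.4 0; 14 0 0 -0.4 0; 14 0 0 -0.4 0"

```text
time_s: 31.55
position: [0.5991, 0.198, 0.027]
tcp_rot: [[-0.974, 0.228, 0.0], [0.228, 0.974, -0.0], [-0.0, 0.0, -1.0]]
force: [-1.3, -1.2, 5.7]
opening: 0.207
grasp_force: 30.0
```

Contact. I'll release it, rise and clear the view.

Request:
drive_tool:
  deltas: "14 0 0 0.2 0; 18 0 0 0.2 0; 20 0 0 0.2 0; 22 0 0 0.2 0; 25 0 0 0.2 0; 31 0 0 0.2 0; 40 0 0 0.2 0; 46 0 0 0.5 0; 50 0 0 6 0; 50 0 0 25 0; 50 0 0 55 0; 50 0 0 90 0"

```text
time_s: 32.75
position: [0.5981, 0.1979, 0.1167]
tcp_rot: [[-0.974, 0.228, -0.003], [0.228, 0.974, -0.0], [0.002, -0.001, -1.0]]
force: [0.3, 0.4, 0.5]
opening: 0.573
grasp_force: 0.0
```

Request:
drive_tool:
  deltas: "50 5 -35 20 0; 50 5 -80 30 0; 50 5 -125 30 0; 50 5 -170 30 0; 50 5 -215 30 0; 50 5 -255 30 0; 50 5 -280 30 0; 50 5 -290 30 0; 50 5 -290 30 0; 50 5 -290 30 0"

```text
time_s: 33.75
position: [0.6038, -0.0908, 0.1466]
tcp_rot: [[-0.974, 0.227, -0.0], [0.227, 0.974, 0.001], [0.001, 0.001, -1.0]]
force: [-0.6, -0.5, -0.4]
opening: 0.573
grasp_force: 0.0
```

Run:
```python
from h import *
s=bot.read_state();print(s['time_s'],s['position'],s['force'])
a=imaging.capture("top")[120:300,130:300];b=imaging.capture("scene")[150:270,120:270]
a=cv2.resize(a,(378,400),interpolation=cv2.INTER_CUBIC);b=cv2.resize(b,(400,400),interpolation=cv2.INTER_CUBIC)
cv2.imwrite("pics/f.png",np.hstack([a,b])[:,:,::-1])
```

```text
33.75 [ 0.6037771  -0.09078007  0.14661923] [-0.63094614 -0.51372906 -0.36851937]
```

View pics/f.png

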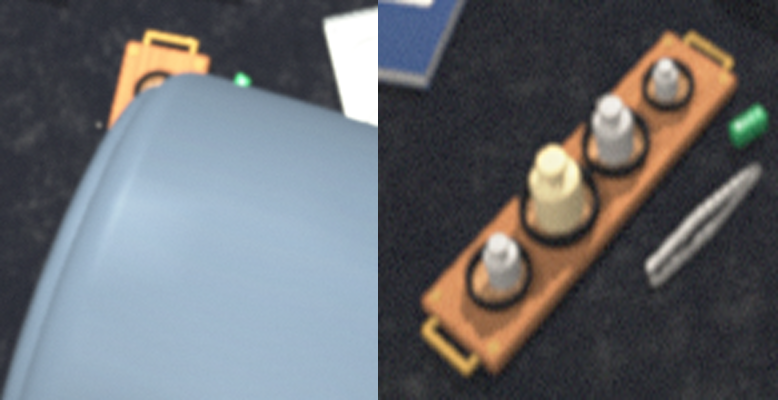

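The scene view shows all four weights upright in their own nests (crop positions (500,270), (557,190), (613,130) and (666,80)). The robot is clear of them.

```bash
python3 -c "
from rig import bot;print(bot.hand_in())"
```

```text
the job is handed in; nothing more can be done
None
```

All four weights are back in their own nests, upright and set down to contact with the nest floors, and the job was handed in at about 34 s of the 96 s allowed; no verdict was returned.

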